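# Put the turned parts and offcuts away in their fitted trays

## Robot

A 7-joint arm with a two-finger parallel gripper is mounted at the origin on a cart in front of the work surface, level with it; the furniture and walls round the work are solid. World frame = base frame: x ahead of the robot, y to its left, z up, the work surface at z = 0. Lengths are in m, angles in rad, forces in N, time in s.
With the tool pointing down it reaches from about 0.425 to 0.925 m from the base axis. Payload 6.8 kg.
Tool frame: the origin (TCP) lies on the front face of the gripper's body, between the roots of the fingers; the fingertips stand 80 mm ahead of it and the grasp point (between the pads) lies 61 mm ahead of it; z points along the fingers, y is the line along which they close (so a half turn about z gives the same grasp; the last joint's range is limited). The gripper opens to 88 mm and grips with 3 to 60 N. Pads are 20 mm wide; open, the fingers measure 115 mm over their backs; the gripper's body (75 mm by 178 mm) begins 61 mm behind the grasp point.
Start: joints at [-0.108, 0.477, 0.022, 1.555, -0.011, 1.109, -0.083], TCP at [0.675, 0, 0.303] pointing down, gripper open.
Joint ranges: [-2.96, 2.96], [-0.34, 2.1], [-1.41, 1.46], [0.24, 2.44], [-1.37, 4.51], [0.17, 1.92], [-2.96, 2.96]. Speed limits (rad/s): [2.39, 2.39, 3.14, 3.14, 3.14, 3.14, 3.14].

## Interface

Orientations are given as a unit quaternion [w, x, y, z].
In Python, from rig import status, viewer, env, cut_out gives the robot as it stands. The module is installed in compiled form; this text tells all that it offers.
- The arm moves only by the shell command python3 -m pendant 'ROWS' [FORCE]. ROWS is a JSON object of lists of equal length, an entry for each row: "delta_rot": the turn, a rotation vector about the world's x, y, z in rad, a list of three; "dp": the shift along the world's x, y, z in cm, a list of three; "hand": the opening, from 0 (shut) to 1 (fully open). A call has 1 to 5 rows; each row is the pose to reach, as a shift and turn from the pose commanded when the call began; what a row does not reach only later rows make up. A row lasts 1/12 s, in which the tool goes at most 41.7 mm and 7.16 degrees, less where a joint would pass 70% of its speed; a pose out of reach is approached as far as the arm can. A call with a gripper value outside its range is refused whole. The fingers move at their own pace and stop on an object; FORCE is the grip in N (left out, the last holds). Time passes only in rows, so rows that repeat a pose let the fingers close. It gives the time, the measured TCP pose, the force, the opening and the grip force at its end, in the units of the state.
- status.sense(): the state, without advancing time (a new reading comes with each control period).
- viewer.read_camera(name): name is "scene" or "side" or "wrist"; returns the picture (400x640x3 uint8, red, green, blue); there is no depth.
- viewer.camera_info(name): a dict with "intrinsics" (3x3 intrinsics, pixels), "dist_coeffs" ([k1, k2, p1, p2, k3] as OpenCV has them; the pictures are not rectified), "position" and "attitude" of the camera in the world. Camera axes: x right, y down, z forward; pixel columns grow to the right and rows downward; lengths in m; the calibration is good to about 2 mm. A picture is of the moment at which its call begins: read the wrist's pose just before it. camera_info takes no time and is no camera call; for the wrist camera it gives the pose at the moment of the call.
- env.finish_job(): hands the job in; it is judged then, once.
Trained networks look in the newest picture that a camera, given by its name, has taken for a name from the list of things; names that differ only in an ending like _2 or _b are one class to them, and where a whole thing is asked for, a point or a joint stands for the part that bears it (a point fixed in the world has none). Each returns a list of dicts, best first, with "confidence" (0 to 1); they miss things now and then, are a little off and sometimes report something else, mostly with a low value. They report only what shows in the picture. A call takes as long as a camera call. They do not tell look-alikes from the thing itself.
- cut_out(label, camera): "region" (400x640 bool, what is visible of it) and "rect" ([left, top, right, bottom] in pixels, round what is visible of it).
The state is a dict: "clock": time; "joint_positions": joint angles; "qd": joint speeds; "joint_efforts": joint torques, N m; "eef_pos": TCP position; "ee_rot": TCP orientation; "wrist_force": force on the tool from outside, world axes, zero at the start; "ft_torque": the same for the moment, N m; "opening": finger opening in m; "grip_force": force on a finger pad.
Only numpy, scipy, OpenCV 4.12 (cv2) and the standard library are available. Lean on these libraries where they do the work, as an engineer would, in place of code of your own. Each camera call takes 0.05 s, during which the arm holds its last target. There are 200 camera calls.

## Task

Four small wooden parts lie about the bench: a dark turned pot, a small dark turned foot, a wide pine block and a narrow pine block. Put each into the felt-lined wooden tray whose recess is made for its shape and size, lying or standing the same way up as it is now and flat on the felt. Do not push the stain cup or the open screw carton out of their places.

Things in the scene. Friction and masses are not known exactly. Their poses are not given: they have to be found in the camera images.
- turned_pot: Dark brown turned wooden pot, round, 48 mm in diameter at its belly (widest at about half height), 49 mm high, 50 to 100 g, standing upright. Loose; origin: centre of the underside, z up. 
- turned_foot: Small dark brown turned wooden foot, round, 25 mm in diameter at the bottom, tapering to about 12 mm at the top, 38 mm high, 20 to 42 g, standing upright. Loose; origin: centre of the underside, z up. 
- wide_block: Wide flat pine block, 45 (x) x 75 (y) x 22 (z) mm, lying flat; take it across the 45 mm. Loose; origin: centre of the underside, z up. Its long side runs along its own y.
- narrow_block: Narrow pine block, 22 (x) x 85 (y) x 22 (z) mm, lying flat. Loose; origin: centre of the underside, z up. Its long side runs along its own y.
- pot_tray: Square brown wooden tray 76 x 76 mm with the large round recess, 62 mm in diameter, for the turned pot. Fixed to the bench. Origin: centre of the underside, z up. The tray is 10 mm high; its recess is centred, 6 mm deep, with a flat floor of dark green felt 4 mm above the bench. 
- foot_tray: Square brown wooden tray 56 x 56 mm with the small round recess, 40 mm in diameter, for the turned foot. Fixed to the bench. Origin: centre of the underside, z up. The tray is 10 mm high; its recess is centred, 6 mm deep, with a flat floor of dark green felt 4 mm above the bench. 
- wide_tray: Brown wooden tray 73 (x) x 103 (y) mm with the wide rectangular recess, 59 (x) x 89 (y) mm, for the wide pine block. Fixed to the bench. Origin: centre of the underside, z up. The tray is 10 mm high; its recess is centred, 6 mm deep, with a flat floor of dark green felt 4 mm above the bench. The recess is long along the tray's own y.
- narrow_tray: Brown wooden tray 50 (x) x 113 (y) mm with the narrow rectangular recess, 36 (x) x 99 (y) mm, for the narrow pine block. Fixed to the bench. Origin: centre of the underside, z up. The tray is 10 mm high; its recess is centred, 6 mm deep, with a flat floor of dark green felt 4 mm above the bench. The recess is long along the tray's own y.
- stain_cup: Clear plastic cup with dark brown dregs, 69 mm in diameter at the rim, 78 mm high, loose and light, standing among the parts; to be left alone. Origin: centre of the underside.
- screw_carton: Small open cardboard carton of screws, green label, 64 x 66 mm, 33 mm high (open flaps included), loose, standing among the parts; to be left alone. Origin: centre of the underside.
Not all that is in view belongs to the job. There is more than one size of the narrow_block; the job needs the smaller. Leave any purple look-alike of the turned_pot alone.

How it is judged:
At the end, for the whole second after the job is handed in: Each part sits in its own tray (the one made for it): within 13 mm of the tray's centre, its underside on the felt (less than 7 mm above the tray's underside), upright within 0.12 rad, released and at rest (horizontal distance between turned_pot and pot_tray below 0.013 m and z of turned_pot in the frame of pot_tray between 0.001 and 0.007 m and angle between each of turned_pot, turned_foot, wide_block, narrow_block's own z axis and vertical below 0.12 rad and linear speed of each of turned_pot, turned_foot, wide_block, narrow_block below 0.02 m/s and horizontal distance between turned_foot and foot_tray below 0.013 m and z of turned_foot in the frame of foot_tray between 0.001 and 0.007 m and horizontal distance between wide_block and wide_tray below 0.013 m and z of wide_block in the frame of wide_tray between 0.001 and 0.007 m and horizontal distance between narrow_block and narrow_tray below 0.013 m and z of narrow_block in the frame of narrow_tray between 0.001 and 0.007 m); the robot touches nothing.
It fails at once if the stain cup is pushed more than 30 mm, or tipped by more than 0.4 rad (distance of stain_cup from where it was at the start of the episode above 0.03 m or angle between stain_cup's own z axis and vertical above 0.4 rad).
It fails at once if the screw carton is pushed more than 30 mm, or tipped by more than 0.4 rad (distance of screw_carton from where it was at the start of the episode above 0.03 m or angle between screw_carton's own z axis and vertical above 0.4 rad).
It also fails if it takes over 99 s, if anything falls off the work surface, if the arm or the gripper's body presses on something with over 40 N, if the wrist force passes 120 N, or if a joint passes its speed limit or range.

## Working session

There is one attempt and no reset: what is moved stays moved. The work goes in short steps, Python scripts to look and compute and a shell command to move; the robot and the scene stay as the last step left them, time stands still between calls to the robot, and variables do not carry over. Pictures are saved under pics/ and viewed, at most 16 in all, crops included, and the job is handed in when it is done.

```bash
mkdir -p pics; ls
python3 - <<'E'
from rig import status, viewer, env, cut_out
import cv2
for n in ["scene","side","wrist"]:
    i=viewer.camera_info(n); print(n,i)
    cv2.imwrite(f"pics/{n}0.png",viewer.read_camera(n)[:,:,::-1])
print(status.sense())
E
```

```text
pics
scene {'intrinsics': array([[441.86855555,   0.        , 326.35279213],
       [  0.        , 441.86855555, 201.72390197],
       [  0.        ,   0.        ,   1.        ]]), 'dist_coeffs': array([-0.07931569,  0.        ,  0.        ,  0.        ,  0.        ]), 'position': array([0.11354023, 0.71458827, 0.66451373]), 'attitude': array([ 0.1135657 , -0.24497003,  0.86384886, -0.42527363])}
side {'intrinsics': array([[374.49613352,   0.        , 323.64366069],
       [  0.        , 374.49613352, 197.70017861],
       [  0.        ,   0.        ,   1.        ]]), 'dist_coeffs': array([-0.07658643,  0.        ,  0.        ,  0.        ,  0.        ]), 'position': array([0.31434824, 0.87878807, 0.64036073]), 'attitude': array([ 0.04874971, -0.09534246,  0.88261411, -0.45773968])}
wrist {'intrinsics': array([[294.06364466,   0.        , 323.40036033],
       [  0.        , 294.06364466, 200.91749789],
       [  0.        ,   0.        ,   1.        ]]), 'dist_coeffs': array([-0.03993865,  0.        ,  0.        ,  0.        ,  0.        ]), 'position': array([0.67382546, 0.0815759 , 0.38397481]), 'attitude': array([ 1.48455252e-01,  9.88918653e-01,  3.58054002e-05, -9.66494274e-04])}
{'clock': 0.15, 'joint_positions': array([-0.10809517,  0.47756931,  0.02234922,  1.55616797, -0.01149682,
        1.10930101, -0.08311351]), 'qd': array([ 0.00158782, -0.0043697 ,  0.00160556, -0.00475148,  0.00107207,
        0.00058394,  0.00151068]), 'joint_efforts': array([ 2.56581799e-03, -5.83290482e+01,  1.53667007e+00, -2.72875071e+01,
       -5.42110554e-02,  1.44432642e-02,  8.67239464e-05]), 'eef_pos': array([ 6.74665681e-01, -2.36962532e-06,  3.01956297e-01]), 'ee_rot': array([-4.31517581e-04,  7.07106920e-01,  7.07106335e-01, -4.97715277e-04]), 'wrist_force': array([ 0.82927608,  0.05070342, -0.08746419]), 'ft_torque': array([ 0.00927038,  0.05986994, -0.04247612]), 'grip_force': 0.0, 'opening': 0.08736533302125106}
```

View pics/scene0.png

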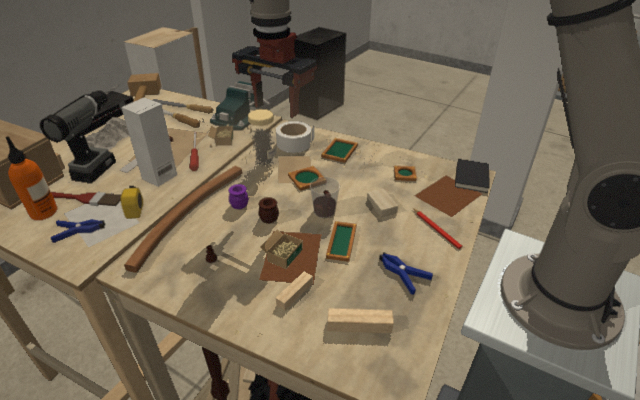

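View pics/wrist0.png

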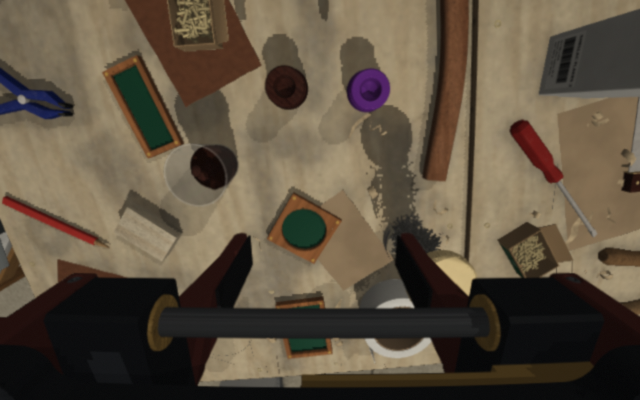

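The scene picture shows the pot at (268,210) with its purple look-alike at (238,196), and the foot at (211,255). The wide block is at (382,205), and the two narrow blocks are at (295,289) and (360,321). The trays are pot (307,178), foot (404,173), narrow (341,241) and a wide one at about (340,150), with the cup at (324,198) and the carton at (284,248). The wrist picture shows the same trays and pot from above.

```bash
cat > h.py <<'E'
from rig import status, viewer, env, cut_out
import cv2, numpy as np
from scipy.spatial.transform import Rotation as R
def cam(n):
    i=viewer.camera_info(n); q=i["attitude"]
    return i, R.from_quat(np.r_[q[1:],q[0]]).as_matrix()
def rays(n,px,c=None):
    i,M=c or cam(n)
    u=cv2.undistortPoints(np.float64(px).reshape(-1,1,2),i["intrinsics"],i["dist_coeffs"])[:,0]
    return i["position"], np.c_[u,np.ones(len(u))]@M.T
def plane(n,px,z,c=None):
    p,d=rays(n,px,c); return p+d*((z-p[2])/d[:,2])[:,None]
def tri(obs):  # [(p,d),...] least squares point and residual
    A=np.zeros((3,3));b=np.zeros(3)
    for p,d in obs:
        d=d/np.linalg.norm(d);P=np.eye(3)-np.outer(d,d);A+=P;b+=P@p
    x=np.linalg.solve(A,b)
    return x,[float(np.linalg.norm(np.cross(x-p,d/np.linalg.norm(d)))) for p,d in obs]
def centre(m):
    y,x=np.nonzero(m); return [x.mean(),y.mean()]
E
python3 - <<'E'
from h import *
np.set_printoptions(precision=3,suppress=True)
names="turned_pot turned_foot wide_block narrow_block pot_tray foot_tray wide_tray narrow_tray stain_cup screw_carton".split()
for n in ["scene","side","wrist"]:
    viewer.read_camera(n)
    for l in names:
        for r in cut_out(l,n):
            if r["confidence"]<.3: continue
            c=centre(r["region"])
            print(n,l,round(r["confidence"],2),np.round(c),r["rect"],plane(n,[c],.01)[0][:2])
E
```

```text
scene turned_pot 0.72 [268. 209.] [259.0, 196.9, 279.4, 222.8] [0.647 0.088]
scene turned_pot 0.58 [238. 196.] [227.6, 178.9, 249.3, 208.7] [0.741 0.086]
scene turned_foot 0.73 [211. 254.] [205.4, 247.2, 219.3, 261.2] [0.658 0.272]
scene wide_block 0.79 [382. 202.] [366.5, 192.4, 399.1, 213.9] [ 0.43  -0.082]
scene narrow_block 0.93 [360. 321.] [326.8, 310.4, 392.6, 333.6] [0.313 0.256]
scene narrow_block 0.6 [294. 291.] [276.1, 269.9, 313.4, 310.6] [0.454 0.262]
scene pot_tray 0.81 [304. 177.] [287.1, 165.9, 321.1, 191.2] [ 0.65 -0.07]
scene foot_tray 0.53 [405. 173.] [394.6, 164.3, 415.3, 180.1] [ 0.434 -0.23 ]
scene wide_tray 0.7 [339. 150.] [323.9, 136.6, 356.2, 163.2] [ 0.642 -0.238]
scene narrow_tray 0.9 [341. 241.] [328.7, 218.9, 359.6, 263.8] [0.446 0.091]
scene stain_cup 0.95 [324. 196.] [309.9, 176.8, 342.3, 216.5] [ 0.563 -0.029]
scene screw_carton 0.79 [282. 249.] [260.9, 230.9, 303.8, 268.5] [0.541 0.178]
scene screw_carton 0.44 [341. 241.] [329.6, 221.1, 358.7, 260.2] [0.446 0.091]
side turned_pot 0.85 [238. 202.] [232.7, 190.2, 247.2, 211.1] [0.739 0.079]
side turned_p
[... 669 characters left out ...]
-0.038]
side screw_carton 0.85 [295. 233.] [279.3, 219.2, 311.2, 245.7] [0.542 0.175]
wrist turned_pot 0.85 [285.  87.] [261.1, 65.0, 307.4, 109.5] [0.628 0.109]
wrist turned_pot 0.83 [367.  90.] [344.6, 65.7, 388.6, 111.9] [0.726 0.106]
wrist wide_block 0.87 [147. 231.] [114.3, 201.9, 179.2, 260.4] [ 0.428 -0.077]
wrist pot_tray 0.91 [303. 227.] [264.7, 190.6, 338.9, 263.0] [ 0.646 -0.072]
wrist wide_tray 0.56 [305. 332.] [281.0, 299.0, 333.0, 360.5] [ 0.645 -0.248]
wrist narrow_tray 0.62 [142. 107.] [102.6, 54.7, 183.2, 157.4] [0.45  0.089]
wrist stain_cup 0.78 [199. 172.] [162.8, 140.5, 238.5, 207.8] [0.512 0.006]
wrist screw_carton 0.93 [197.  24.] [163.6, 0.8, 227.0, 53.0] [0.529 0.179]
```

View pics/side0.png

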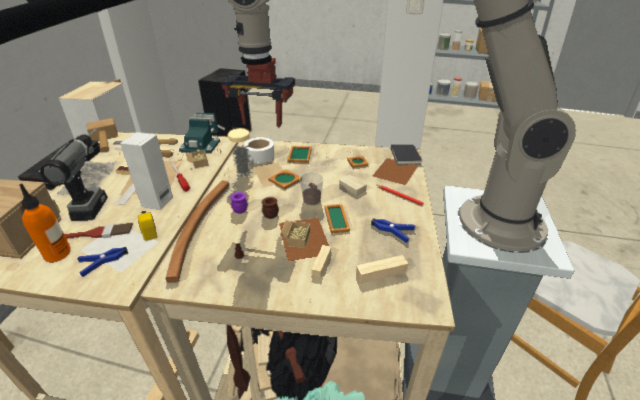

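```bash
python3 -m pendant '{"dp":[[-12,13,0],[-12,13,0],[-12,13,0],[-12,13,0],[-12,13,0]],"delta_rot":[[0,0,0],[0,0,0],[0,0,0],[0,0,0],[0,0,0]],"hand":[1,1,1,1,1]}'
cat > look.py <<'E'
# take a wrist picture + masks, save with its calibration
import sys,pickle
from h import *
tag=sys.argv[1]; names=sys.argv[2].split(",")
c=cam("wrist"); im=viewer.read_camera("wrist"); cv2.imwrite(f"pics/{tag}.png",im[:,:,::-1])
D=[]
for l in names:
    for r in cut_out(l,"wrist"):
        if r["confidence"]>.25: D.append((l,r["confidence"],r["region"],r["rect"])); print(l,round(r["confidence"],2),np.round(r["rect"]),np.round(plane("wrist",[centre(r["region"])],.01,c)[0],3))
pickle.dump((c,D),open(f"pics/{tag}.pkl","wb"))
E
python3 look.py A turned_pot,turned_foot,narrow_block,narrow_tray,screw_carton,stain_cup
```

```text
clock: 2.22
eef_pos: [0.5507, 0.136, 0.3028]
ee_rot: [-0.002, 0.704, 0.71, 0.0]
wrist_force: [-0.3, 1.0, -0.2]
opening: 0.0881
grip_force: 0.0
turned_pot 0.69 [366. 181. 407. 226.] [0.636 0.102 0.01 ]
turned_pot 0.64 [441. 188. 482. 226.] [0.734 0.098 0.01 ]
turned_pot 0.27 [235. 370. 278. 384.] [ 0.435 -0.211  0.01 ]
turned_foot 0.87 [399.  50. 427.  72.] [0.653 0.278 0.01 ]
narrow_block 0.86 [231.  31. 254. 111.] [0.451 0.264 0.01 ]
narrow_block 0.59 [ 73.  30. 172. 111.] [0.306 0.264 0.01 ]
narrow_tray 0.56 [215. 166. 282. 253.] [0.449 0.092 0.01 ]
stain_cup 0.77 [285. 239. 339. 308.] [ 0.534 -0.013  0.01 ]
```

```bash
python3 -m pendant '{"dp":[[4,-10,0],[4,-10,0],[4,-10,0],[4,-10,0]],"delta_rot":[[0,0,0],[0,0,0],[0,0,0],[0,0,0]],"hand":[1,1,1,1]}'
python3 look.py B turned_pot,turned_foot,narrow_block,narrow_tray,screw_carton,stain_cup,pot_tray,wide_block,foot_tray,wide_tray
python3 -m pendant '{"dp":[[-5,-15,0],[-5,-15,0],[-5,-15,0],[-5,-15,0],[-5,-15,0]],"delta_rot":[[0,0,0],[0,0,0],[0,0,0],[0,0,0],[0,0,0]],"hand":[1,1,1,1,1]}'
python3 look.py C stain_cup,pot_tray,wide_block,foot_tray,wide_tray
```

```text
clock: 2.9
eef_pos: [0.5971, 0.0212, 0.3025]
ee_rot: [0.002, 0.711, 0.703, -0.001]
wrist_force: [0.2, -0.9, -0.1]
opening: 0.088
grip_force: 0.0
turned_pot 0.93 [407.  86. 456. 126.] [0.731 0.105 0.01 ]
turned_pot 0.69 [328.  84. 372. 130.] [0.633 0.108 0.01 ]
narrow_block 0.94 [20.  0. 61. 16.] [0.272 0.229 0.01 ]
narrow_block 0.55 [176.   1. 201.  10.] [0.449 0.222 0.01 ]
narrow_tray 0.93 [166.  72. 242. 176.] [0.449 0.089 0.01 ]
screw_carton 0.8 [232.   3. 297.  73.] [0.533 0.189 0.01 ]
screw_carton 0.4 [323. 203. 400. 272.] [ 0.646 -0.071  0.01 ]
stain_cup 0.84 [238. 157. 299. 222.] [0.524 0.    0.01 ]
pot_tray 0.85 [320. 205. 398. 275.] [ 0.645 -0.071  0.01 ]
wide_block 0.57 [172. 218. 229. 269.] [ 0.422 -0.072  0.01 ]
foot_tray 0.81 [216. 338. 253. 348.] [ 0.441 -0.25   0.01 ]
foot_tray 0.63 [237. 158. 300. 226.] [0.524 0.    0.01 ]
wide_tray 0.93 [335. 338. 382. 368.] [ 0.645 -0.267  0.01 ]
clock: 3.87
eef_pos: [0.5422, -0.128, 0.303]
ee_rot: [0.001, 0.711, 0.703, -0.002]
wrist_force: [-0.1, 0.2, -0.8]
opening: 0.0876
grip_force: 0.0
stain_cup 0.91 [281.   0. 350.  82.] [0.534 0.031 0.01 ]
pot_tray 0.7 [363.  87. 453. 171.] [ 0.645 -0.073  0.01 ]
wide_block 0.81 [198. 102. 271. 170.] [ 0.428 -0.077  0.01 ]
foot_tray 0.89 [225. 220. 280. 268.] [ 0.449 -0.227  0.01 ]
wide_tray 0.83 [367. 217. 421. 289.] [ 0.632 -0.233  0.01 ]
```

View pics/A.png

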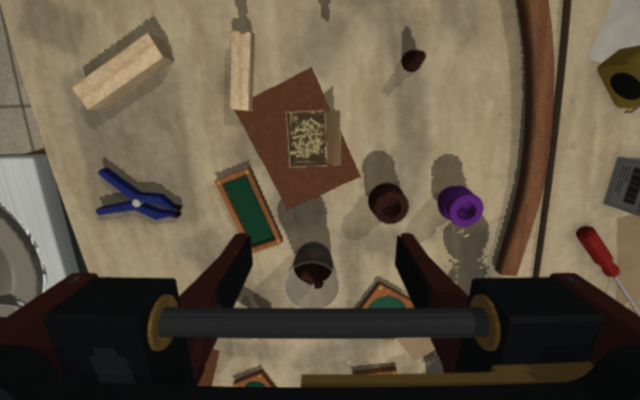

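View pics/C.png

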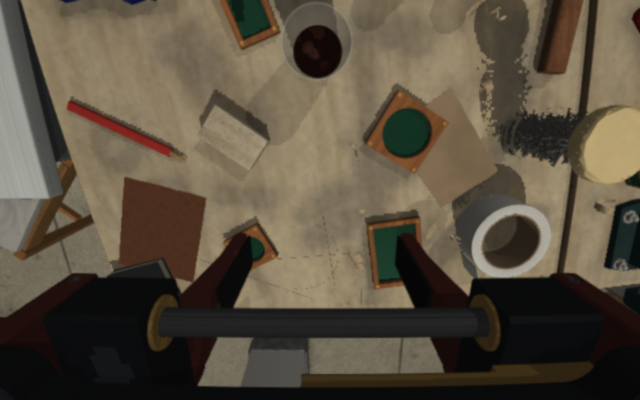

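A shows the foot at (413,61), the pot at (388,203), the purple look-alike at (461,206), narrow block candidates at (242,70) and (123,70), and the carton at (307,138). C shows the wide block at (234,138), the pot tray at (406,131), and the foot tray (252,247) and wide tray (395,250) partly hidden by the fingers. I'll take one view further right, then fit models to the silhouettes.

```bash
python3 -m pendant '{"dp":[[0,-12,0],[0,-12,0],[0,-12,0],[0,-12,0],[0,-12,0]],"delta_rot":[[0,0,0],[0,0,0],[0,0,0],[0,0,0],[0,0,0]],"hand":[1,1,1,1,1]}'
python3 look.py D pot_tray,wide_block,foot_tray,wide_tray
cat > fit.py <<'E'
import pickle
from h import *
from scipy.optimize import minimize
V={t:pickle.load(open(f"pics/{t}.pkl","rb")) for t in "ABCD"}
for n in ["scene","side"]:
    viewer.read_camera(n); c=cam(n)
    V[n]=(c,[(l,r["confidence"],r["region"],r["rect"]) for l in "turned_pot turned_foot wide_block narrow_block pot_tray foot_tray wide_tray narrow_tray".split() for r in cut_out(l,n) if r["confidence"]>.25])
pickle.dump(V,open("pics/V.pkl","wb"))
a=np.linspace(0,2*np.pi,33)[:-1]; ring=lambda r,z:np.c_[r*np.cos(a),r*np.sin(a),0*a+z]
def box(w,l): return lambda h: np.array([[sx*w/2,sy*l/2,z] for sx in(-1,1) for sy in(-1,1) for z in(0,h)])
models={"turned_pot":(lambda h:np.r_[ring(.016,0),ring(.024,h/2),ring(.018,h)],.049),"turned_foot":(lambda h:np.r_[ring(.0125,0),ring(.0125,h*.2),ring(.006,h)],.038),
"wide_block":(box(.045,.075),.022),"narrow_block":(box(.022,.085),.022),"pot_tray":(box(.076,.076),.01),"foot_tray":(box(.056,.056),.01),"wide_tray":(box(.073,.103),.01),"narrow_tray":(box(.05,.113),.01)}
guess={"turned_pot":(.645,.09),"turned_foot":(.657,.272),"wide_block":(.43,-.08),"narrow_block":(.453,.261),"pot_tray":(.647,-.07),"foot_tray":(.437,-.23),"wide_tray":(.643,-.243),"narrow_tray":(.448,.09)}
S=4
def proj(c,X):
    i,M=c; T=(X-i["position"])@M
    return cv2.projectPoints(T,np.zeros(3),np.zeros(3),i["intrinsics"],i["dist_coeffs"])[0][:,0]
for l,(mk,h0) in models.items():
    obs=[]
    for t,(c,D) in V.items():
        best=None
        for (ll,cf,m,r) in D:
            if ll!=l or r[1]<=3 or (len(t)==1 and r[3]>=272) : continue
            if t=="C" and l in("foot_tray","wide_tray"): continue
            p=plane(t if len(t)>1 else "wrist",[centre(m)],.01,c)[0][:2]; d=np.linalg.norm(p-guess[l])
            if d<.045 and (best is None or d<best[0]): best=(d,m)
        if best: obs.append((t,c,best[1]))
    def iou(p,c,m,off):
        X=mk(p[3])@R.from_euler("z",p[2]).as_matrix().T+[p[0],p[1],off]
        P=cv2.convexHull(np.float32(proj(c,X)))
        x0,y0=np.maximum(P[:,0].min(0).astype(int)-25,0); x1,y1=P[:,0].max(0).astype(int)+25
        sub=np.kron(m[y0:y1,x0:x1].astype(np.uint8),np.ones((S,S),np.uint8)); g=np.zeros_like(sub)
        cv2.fillConvexPoly(g,np.round((P[:,0]-[x0,y0]+.5)*S).astype(np.int32),1)
        return (g&sub).sum()/max(1,(g|sub).sum())
    cost=lambda p,ob=None:-np.mean([iou(p,c,m,0) for _,c,m in (ob or obs)])
    best=None
    for y in ([0] if "turned" in l else np.arange(0,3.1,.2)):
        v=cost([*guess[l],y,h0]); best=min(best,(v,y)) if best else (v,y)
    def run(ob):
        s=np.array([[0,0,0,0],[.008,0,0,0],[0,.008,0,0],[0,0,.2,0],[0,0,0,.008]])+[*guess[l],best[1],h0]
        return minimize(cost,s[0],args=(ob,),method="Nelder-Mead",options=dict(initial_simplex=s,maxiter=250))
    r=run(obs); print(l,[o[0] for o in obs],"x y yaw h",np.round(r.x,4),"iou",round(-r.fun,3),[round(iou(r.x,c,m,0),2) for _,c,m in obs])
E
python3 fit.py
```

```text
clock: 4.58
eef_pos: [0.545, -0.2413, 0.3024]
ee_rot: [-0.0, 0.708, 0.706, -0.0]
wrist_force: [0.4, 0.8, -0.5]
opening: 0.0876
grip_force: 0.0
pot_tray 0.59 [361.   0. 458.  82.] [ 0.645 -0.077  0.01 ]
wide_block 0.59 [182.   0. 263.  76.] [ 0.428 -0.076  0.01 ]
foot_tray 0.7 [213. 142. 276. 197.] [ 0.437 -0.232  0.01 ]
wide_tray 0.95 [369. 131. 430. 218.] [ 0.643 -0.24   0.01 ]
turned_pot ['A', 'B', 'scene', 'side'] x y yaw h [0.6313 0.1077 0.236  0.0538] iou 0.899 [np.float64(0.9), np.float64(0.96), np.float64(0.89), np.float64(0.85)]
turned_foot ['A', 'scene', 'side'] x y yaw h [0.6544 0.2771 0.1686 0.0372] iou 0.78 [np.float64(0.83), np.float64(0.78), np.float64(0.73)]
wide_block ['B', 'C', 'scene', 'side'] x y yaw h [ 0.4304 -0.0778  0.9259  0.0234] iou 0.882 [np.float64(0.75), np.float64(0.95), np.float64(0.94), np.float64(0.89)]
narrow_block ['A', 'scene'] x y yaw h [0.4519 0.2619 3.042  0.0216] iou 0.889 [np.float64(0.92), np.float64(0.86)]
pot_tray ['C', 'scene', 'side'] x y yaw h [ 0.647  -0.0765  1.0184  0.0107] iou 0.831 [np.float64(0.93), np.float64(0.7), np.float64(0.86)]
foot_tray ['D', 'scene', 'side'] x y yaw h [ 0.4363 -0.2341  0.4974  0.0127] iou 0.881 [np.float64(0.93), np.float64(0.89), np.float64(0.83)]
wide_tray ['D', 'scene', 'side'] x y yaw h [ 0.6442 -0.2442  0.1426  0.0126] iou 0.904 [np.float64(0.94), np.float64(0.91), np.float64(0.86)]
narrow_tray ['A', 'B', 'side'] x y yaw h [0.4484 0.0859 0.3758 0.0103] iou 0.913 [np.float64(0.93), np.float64(0.96), np.float64(0.84)]
```

Narrow block candidates in A: (242,70), a thin block, and (123,70), a larger one. Pot candidates: (388,203) dark brown and (461,206) purple. I'll measure both blocks and make the enlarged crop.

Run:
```python
from h import *
import pickle
c,D=pickle.load(open("pics/A.pkl","rb"))
for l,cf,m,r in D:
    if l=="narrow_block":
        k=cv2.findContours(m.astype(np.uint8),0,1)[0]; k=max(k,key=len)[:,0]
        print(r,cv2.minAreaRect(np.float32(plane("wrist",k,.022,c)[:,:2]*1000)))
im=cv2.imread("pics/A.png")[15:245,60:500]
cv2.imwrite("pics/cropA.png",cv2.resize(im,None,fx=1.8,fy=1.8,interpolation=2))
```

```text
[231.3, 31.4, 254.2, 111.3] ((454.6707763671875, 261.96441650390625), (85.24732971191406, 26.833412170410156), 83.72811126708984)
[72.7, 29.8, 171.5, 111.4] ((311.6483459472656, 260.82159423828125), (128.7689666748047, 42.01687240600586), 29.798397064208984)
```

View pics/cropA.png

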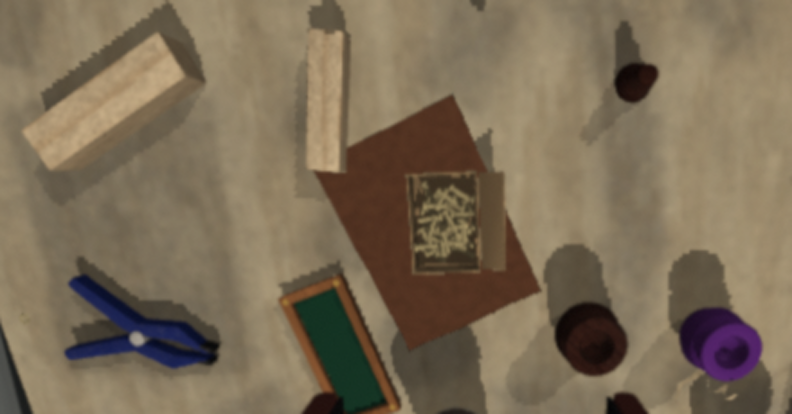

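The job's narrow block is the thin one at crop (327,100), since it measures 85 mm long against 129 mm for the other. The job's pot is the dark brown one at crop (590,338). Next I'll check obstacle heights: cup, mug and tan-topped cylinder.

Run:
```python
from h import *
import pickle
np.set_printoptions(precision=3,suppress=True)
V=pickle.load(open("pics/V.pkl","rb"))
def ob(t,px): p,d=rays("x",[px],V[t][0]); return p,d[0]
print("mug rim",tri([ob("C",(510,237)),ob("scene",(294,129)),ob("side",(261,144))]))
print("mug rim left",plane("x",[(470,238),(549,238)],.06,V["C"][0]))
print("tan top",tri([ob("C",(611,144)),ob("scene",(261,117)),ob("side",(238,134))]))
print("cup rim",tri([ob("C",(317,41)),ob("scene",(325,183)),ob("side",(312,177))]))
im=cv2.imread("pics/D.png"); s=cv2.imread("pics/scene0.png")[90:230,220:440]; s=cv2.resize(s,(629,400))
cv2.imwrite("pics/cmp.png",cv2.resize(np.vstack([im,np.pad(s,((0,0),(0,11),(0,0)))]),(480,600)))
```

```text
mug rim (array([ 0.768, -0.197,  0.057]), [0.0018563501877172687, 0.0009873387635104137, 0.002087853176428776])
mug rim left [[ 0.719 -0.196  0.06 ]
 [ 0.819 -0.198  0.06 ]]
tan top (array([ 0.784, -0.074,  0.146]), [0.001552412077171844, 0.0023501507046844996, 0.003736664708585286])
cup rim (array([0.536, 0.015, 0.084]), [0.001055065998453486, 0.0011434023874360316, 0.0009024935012588624])
```

View pics/cmp.png

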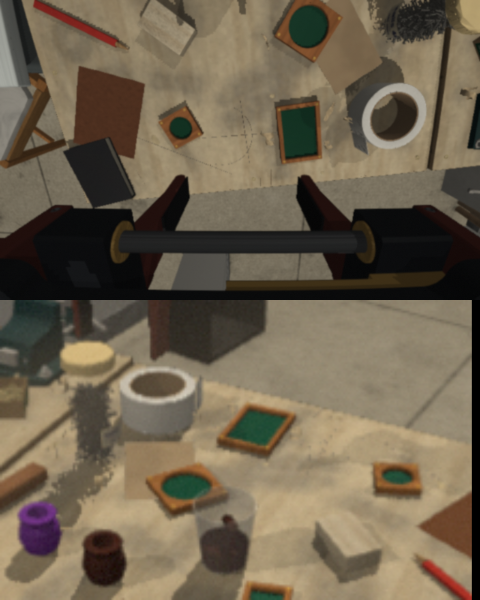

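D shows the foot tray (180,126) and wide tray (299,130) clear, with the tape roll (about 57 mm high) beside them. It will be below the gripper body. I'll start with the wide block.

```bash
python3 -m pendant '{"dp":[[-11.5,16.2,0],[-11.5,16.2,0],[-11.5,16.2,0],[-11.5,16.2,0],[-11.5,16.2,0]],"delta_rot":[[0,0,0.12],[0,0,0.24],[0,0,0.36],[0,0,0.48],[0,0,0.6]],"hand":[1,1,1,1,1]}' 25
python3 -m pendant '{"dp":[[0,0,-4],[0,0,-8],[0,0,-12],[0,0,-14],[0,0,-14]],"delta_rot":[[0,0,0.12],[0,0,0.24],[0,0,0.326],[0,0,0.326],[0,0,0.326]],"hand":[1,1,1,1,1]}'
python3 look.py E wide_block
python3 - <<'E'
from h import *
print(status.sense()["eef_pos"], R.from_quat(np.roll(status.sense()["ee_rot"],-1)).as_matrix()[:,1], cam("wrist")[0]["position"])
E
```

```text
clock: 6.15
eef_pos: [0.428, -0.0758, 0.3026]
ee_rot: [-0.0, 0.463, 0.886, -0.0]
wrist_force: [0.1, 0.3, 0.3]
opening: 0.0879
grip_force: 0.0
clock: 6.57
eef_pos: [0.4275, -0.0777, 0.1592]
ee_rot: [-0.004, 0.317, 0.949, -0.001]
wrist_force: [0.6, -0.2, -0.0]
opening: 0.0879
grip_force: 0.0
wide_block 0.61 [296. 169. 357. 263.] [ 0.429 -0.077  0.01 ]
[ 0.43007066 -0.07802695  0.16281059] [ 6.01550000e-01  7.98834950e-01 -5.66493546e-04] [ 0.36448181 -0.02879242  0.24507306]
```

View pics/E.png

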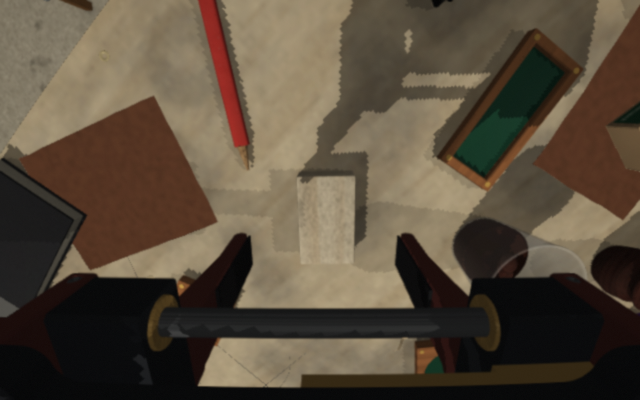

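E shows the wide block centred between the fingers at (326,217) and square to them. The cup is clear on the right.

```bash
Z='[0,0,0]'; python3 -m pendant '{"dp":[[0,0,-4],[0,0,-6.5],[0,0,-7.7],[0,0,-7.7],[0,0,-7.7]],"delta_rot":[[0,0,0],[0,0,0],[0,0,0],[0,0,0],[0,0,0]],"hand":[1,1,1,1,0.3]}'
python3 -m pendant '{"dp":[[0,0,0],[0,0,0],[0,0,0],[0,0,0],[0,0,0]],"delta_rot":[[0,0,0],[0,0,0],[0,0,0],[0,0,0],[0,0,0]],"hand":[0.3,0.3,0.3,0.3,0.3]}'
```

```text
clock: 7.08
eef_pos: [0.4312, -0.0781, 0.0869]
ee_rot: [0.001, 0.317, 0.948, 0.0]
wrist_force: [-0.3, -0.1, 0.4]
opening: 0.0841
grip_force: 0.0
clock: 7.5
eef_pos: [0.4303, -0.078, 0.0862]
ee_rot: [0.001, 0.317, 0.948, 0.0]
wrist_force: [-0.5, 0.2, -0.1]
opening: 0.0513
grip_force: 0.0
```

```bash
python3 -m pendant '{"dp":[[0,0,0],[0,0,0],[0,0,1],[0,0,4],[0,0,8]],"delta_rot":[[0,0,0],[0,0,0],[0,0,0],[0,0,0],[0,0,0]],"hand":[0.3,0.3,0.3,0.3,0.3]}'
python3 -m pendant '{"dp":[[3,-2.4,2],[6,-4.8,2],[9,-7.2,2],[12,-9.4,2],[15,-11.7,2]],"delta_rot":[[0,0,-0.11],[0,0,-0.22],[0,0,-0.33],[0,0,-0.44],[0,0,-0.55]],"hand":[0.3,0.3,0.3,0.3,0.3]}'
python3 -m pendant '{"dp":[[3,-2.4,0],[6.4,-4.9,0],[6.4,-4.9,-3],[6.4,-4.9,-5],[6.4,-4.9,-5]],"delta_rot":[[0,0,-0.11],[0,0,-0.233],[0,0,-0.233],[0,0,-0.233],[0,0,-0.233]],"hand":[0.3,0.3,0.3,0.3,0.3]}'
python3 look.py F wide_tray,wide_block
```

```text
clock: 7.92
eef_pos: [0.4281, -0.0778, 0.165]
ee_rot: [-0.003, 0.317, 0.949, -0.001]
wrist_force: [1.5, -0.2, 0.2]
opening: 0.0449
grip_force: 24.9
clock: 8.33
eef_pos: [0.5811, -0.1961, 0.1867]
ee_rot: [0.0, 0.565, 0.825, 0.0]
wrist_force: [0.6, 0.2, -1.0]
opening: 0.0451
grip_force: 24.9
clock: 8.75
eef_pos: [0.6416, -0.2432, 0.1313]
ee_rot: [-0.004, 0.655, 0.756, -0.002]
wrist_force: [-1.6, 1.0, -1.3]
opening: 0.045
grip_force: 24.9
wide_tray 0.87 [278. 152. 382. 287.] [ 0.642 -0.207  0.01 ]
```

View pics/F.png

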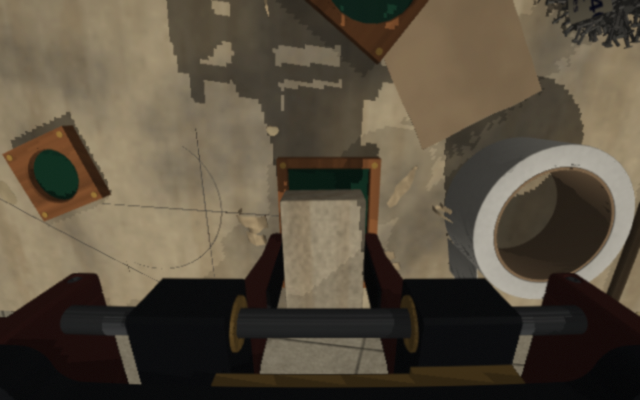

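F shows the block over the wide tray (rim corners at (278,158) and (381,158)), square with it.

Run:
```python
from h import *
import pickle
np.set_printoptions(precision=4,suppress=True)
c,D=pickle.load(open("pics/F.pkl","rb"))
p=plane("w",[(278,158),(381,158)],.01,c); print(p, np.linalg.norm(p[0]-p[1]))
m=p.mean(0); d=(p[1]-p[0])/np.linalg.norm(p[1]-p[0]); print("yaw",np.arctan2(d[1],d[0]),"centre", m[:2]-np.array([-d[1],d[0]])*.0515)
print(status.sense()["eef_pos"])
```

```text
[[ 0.6014 -0.1977  0.01  ]
 [ 0.6722 -0.1874  0.01  ]] 0.0715493522575921
yaw 0.14409382017098157 centre [ 0.6442 -0.2435]
[ 0.6441 -0.2438  0.1367]
```

```bash
python3 -m pendant '{"dp":[[0,0,-2.5],[0,0,-4],[0,0,-4.4],[0,0,-4.4],[0,0,-4.4]],"delta_rot":[[0,0,0],[0,0,0],[0,0,0],[0,0,0],[0,0,0]],"hand":[0.3,0.3,0.3,0.3,0.3]}'
python3 -m pendant '{"dp":[[0,0,0],[0,0,0],[0,0,0],[0,0,0],[0,0,4]],"delta_rot":[[0,0,0],[0,0,0],[0,0,0],[0,0,0],[0,0,0]],"hand":[0.72,0.72,0.72,0.72,0.72]}'
python3 -m pendant '{"dp":[[0,0,4],[0,0,8],[0,4,12],[0,8,12],[0,12,12]],"delta_rot":[[0,0,0],[0,0,0],[0,0,-0.05],[0,0,-0.1],[0,0,-0.143]],"hand":[0.72,0.72,0.72,0.72,0.72]}'
python3 -m pendant '{"dp":[[0,4,0],[0,8,0],[-1,12,0],[-1,16,0],[-1,20,0]],"delta_rot":[[0,0,0],[0,0,0],[0,0,0],[0,0,0],[0,0,0]],"hand":[0.72,0.72,0.72,0.72,0.72]}'
python3 look.py G turned_pot
```

```text
clock: 9.32
eef_pos: [0.6443, -0.244, 0.0925]
ee_rot: [0.0, 0.655, 0.756, 0.0]
wrist_force: [-0.5, 0.9, -0.3]
opening: 0.0453
grip_force: 24.9
clock: 9.73
eef_pos: [0.6398, -0.2421, 0.1247]
ee_rot: [-0.006, 0.655, 0.756, -0.003]
wrist_force: [-0.4, 1.1, -1.5]
opening: 0.0632
grip_force: 0.0
clock: 10.15
eef_pos: [0.6452, -0.1331, 0.2555]
ee_rot: [0.003, 0.709, 0.705, 0.002]
wrist_force: [1.2, 0.3, -0.6]
opening: 0.063
grip_force: 0.0
clock: 10.57
eef_pos: [0.6334, 0.0697, 0.2518]
ee_rot: [0.0, 0.707, 0.707, 0.0]
wrist_force: [1.1, 0.0, -0.1]
opening: 0.0633
grip_force: 0.0
turned_pot 0.77 [298. 132. 344. 179.] [0.631 0.105 0.01 ]
turned_pot 0.7 [385. 132. 436. 179.] [0.73  0.101 0.01 ]
```

```bash
python3 -m pendant '{"dp":[[-0.3,3.2,-2],[-0.3,3.2,-6],[-0.3,3.2,-10],[-0.3,3.2,-12],[-0.3,3.2,-12]],"delta_rot":[[0,0,0],[0,0,0],[0,0,0],[0,0,0],[0,0,0]],"hand":[0.72,0.72,0.72,0.72,0.72]}'
python3 -m pendant '{"dp":[[0,0,-2.5],[0,0,-4.5],[0,0,-4.5],[0,0,-4.5],[0,0,-4.5]],"delta_rot":[[0,0,0],[0,0,0],[0,0,0],[0,0,0],[0,0,0]],"hand":[0.72,0.72,0.72,0.4,0.4]}' 20
python3 -m pendant '{"dp":[[0,0,0],[0,0,0],[0,0,0],[0,0,1],[0,0,4]],"delta_rot":[[0,0,0],[0,0,0],[0,0,0],[0,0,0],[0,0,0]],"hand":[0.4,0.4,0.4,0.4,0.4]}'
```

```text
clock: 11.08
eef_pos: [0.6279, 0.099, 0.1264]
ee_rot: [-0.002, 0.707, 0.707, -0.004]
wrist_force: [-0.4, -0.3, -0.0]
opening: 0.0634
grip_force: 0.0
clock: 11.5
eef_pos: [0.6323, 0.0997, 0.0884]
ee_rot: [0.001, 0.707, 0.707, 0.001]
wrist_force: [-0.3, -0.5, 0.7]
opening: 0.0533
grip_force: 0.0
clock: 11.92
eef_pos: [0.6284, 0.0996, 0.1237]
ee_rot: [-0.002, 0.707, 0.707, -0.003]
wrist_force: [-0.4, 0.3, -1.3]
opening: 0.0423
grip_force: 20.0
```

```bash
python3 -m pendant '{"dp":[[0,0,4],[0,0,6],[0,0,6],[0,0,6]],"delta_rot":[[0,0,0],[0,0,0],[0,0,0],[0,0,0]],"hand":[0.4,0.4,0.4,0.4]}'
python3 look.py H turned_pot
python3 - <<'E'
from h import *
im=viewer.read_camera("side")[100:260,150:390]
w=cv2.imread("pics/H.png")
cv2.imwrite("pics/H2.png",np.vstack([cv2.resize(w,(480,300)),cv2.resize(im[:,:,::-1],(480,300))]))
E
```

```text
clock: 12.25
eef_pos: [0.6316, 0.1001, 0.1882]
ee_rot: [0.001, 0.707, 0.707, 0.001]
wrist_force: [-0.5, -0.7, -1.5]
opening: 0.0422
grip_force: 20.0
turned_pot 0.97 [278. 207. 366. 308.] [0.631 0.042 0.01 ]
turned_pot 0.89 [400. 173. 466. 234.] [0.732 0.098 0.01 ]
```

View pics/H2.png

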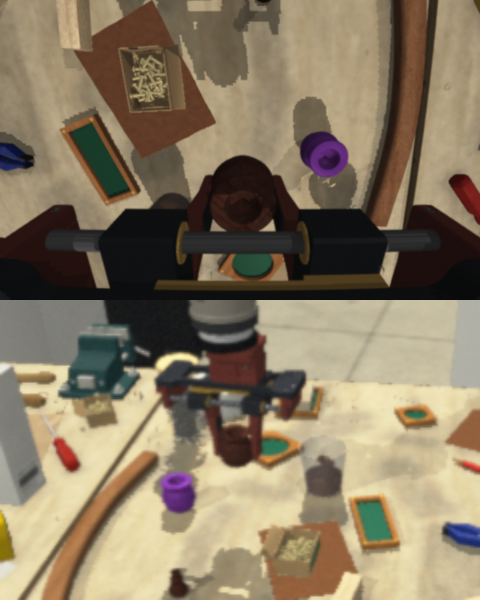

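H shows the pot held but offset forward in the grasp, near the pad edges. A clipped diagonal row left y 8 mm short. I'll set it back down and regrasp centred.

```bash
python3 -m pendant '{"dp":[[0,0,-4],[0,0,-8],[0,0,-9.9],[0,0,-9.9],[0,0,-9.9]],"delta_rot":[[0,0,0],[0,0,0],[0,0,0],[0,0,0],[0,0,0]],"hand":[0.4,0.4,0.4,0.4,0.4]}'
python3 -m pendant '{"dp":[[0,0,0],[0,0,0],[0,0,0],[0,0,0],[0,0,0]],"delta_rot":[[0,0,0],[0,0,0],[0,0,0],[0,0,0],[0,0,0]],"hand":[0.75,0.75,0.75,0.75,0.75]}'
python3 -m pendant '{"dp":[[0,0,4],[0,0,8],[0,0,8],[0,0,8],[0,0,8]],"delta_rot":[[0,0,0],[0,0,0],[0,0,0],[0,0,0],[0,0,0]],"hand":[0.75,0.75,0.75,0.75,0.75]}'
python3 look.py I turned_pot
python3 - <<'E'
import pickle
from h import *
c,D=pickle.load(open("pics/I.pkl","rb"))
for l,cf,m,r in D:
    print(plane("w",[centre(m)],.027,c)[0], plane("w",[((r[0]+r[2])/2,r[1])],.027,c)[0])
for n in ["scene","side"]:
    viewer.read_camera(n)
    for r in cut_out("turned_pot",n): print(n,r["confidence"],plane(n,[centre(r["region"])],.025)[0])
E
```

```text
clock: 12.82
eef_pos: [0.6295, 0.0996, 0.0847]
ee_rot: [-0.001, 0.707, 0.707, -0.002]
wrist_force: [0.3, -0.4, -0.5]
opening: 0.042
grip_force: 20.0
clock: 13.23
eef_pos: [0.6312, 0.1, 0.0879]
ee_rot: [0.0, 0.707, 0.707, 0.0]
wrist_force: [0.1, -1.5, -0.4]
opening: 0.0658
grip_force: 0.0
clock: 13.65
eef_pos: [0.6309, 0.1, 0.1676]
ee_rot: [0.0, 0.707, 0.707, 0.0]
wrist_force: [0.0, 0.4, -0.3]
opening: 0.066
grip_force: 0.0
turned_pot 0.97 [408. 182. 479. 244.] [0.733 0.097 0.01 ]
turned_pot 0.56 [288. 175. 352. 247.] [0.629 0.099 0.01 ]
[0.72600043 0.10283321 0.027     ] [0.72369841 0.12878189 0.027     ]
[0.62893581 0.10514908 0.027     ] [0.62712542 0.1342404  0.027     ]
scene 0.91 [0.63247277 0.10051104 0.025     ]
scene 0.87 [0.72652523 0.09999838 0.025     ]
side 0.66 [ 0.63629736 -0.04847264  0.025     ]
side 0.59 [0.729196   0.09850448 0.025     ]
side 0.58 [0.63267194 0.10145191 0.025     ]
```

```bash
python3 -m pendant '{"dp":[[0,0.9,0],[0,0.9,-4],[0,0.9,-7.5],[0,0.9,-8],[0,0.9,-8]],"delta_rot":[[0,0,0],[0,0,0],[0,0,0],[0,0,0],[0,0,0]],"hand":[0.75,0.75,0.75,0.75,0.4]}'
python3 -m pendant '{"dp":[[0,0,0],[0,0,0],[0,0,0],[0,0,0],[0,0,0]],"delta_rot":[[0,0,0],[0,0,0],[0,0,0],[0,0,0],[0,0,0]],"hand":[0.4,0.4,0.4,0.4,0.4]}'
```

```text
clock: 14.37
eef_pos: [0.6292, 0.1092, 0.0849]
ee_rot: [-0.001, 0.707, 0.707, -0.002]
wrist_force: [-0.1, 0.0, 0.8]
opening: 0.0621
grip_force: 0.0
clock: 14.78
eef_pos: [0.6322, 0.1091, 0.0894]
ee_rot: [0.001, 0.707, 0.707, 0.001]
wrist_force: [-0.2, -0.2, 6.1]
opening: 0.042
grip_force: 20.0
```

```bash
python3 -m pendant '{"dp":[[0,0,1],[0,0,4],[0,0,8],[0,0,11],[0,0,11]],"delta_rot":[[0,0,0],[0,0,0],[0,0,0],[0,0,0],[0,0,0]],"hand":[0.4,0.4,0.4,0.4,0.4]}'
python3 -m pendant '{"dp":[[0.3,-3.7,0],[0.6,-7.4,0],[0.9,-11.1,0],[1.2,-14.8,0],[1.6,-18.5,0]],"delta_rot":[[0,0,0],[0,0,0],[0,0,0],[0,0,0],[0,0,0]],"hand":[0.4,0.4,0.4,0.4,0.4]}'
python3 -m pendant '{"dp":[[0,0,-3],[0,0,-6],[0,0,-6],[0,0,-6],[0,0,-6]],"delta_rot":[[0,0,0],[0,0,0],[0,0,0],[0,0,0],[0,0,0]],"hand":[0.4,0.4,0.4,0.4,0.4]}'
python3 look.py J turned_pot,pot_tray;  python3 - <<'E'
from h import *
im=viewer.read_camera("side")[110:250,200:410]; im2=viewer.read_camera("scene")[110:250,220:430]
w=cv2.imread("pics/J.png"); f=lambda a:cv2.resize(a[:,:,::-1],(320,214),interpolation=2)
cv2.imwrite("pics/J2.png",np.vstack([w,np.hstack([f(im),f(im2)])[:200]]))
E
```

```text
clock: 15.2
eef_pos: [0.6345, 0.1092, 0.2051]
ee_rot: [0.003, 0.707, 0.707, 0.005]
wrist_force: [2.1, -0.3, 0.4]
opening: 0.0423
grip_force: 20.0
clock: 15.62
eef_pos: [0.6466, -0.0778, 0.1979]
ee_rot: [0.0, 0.707, 0.707, 0.0]
wrist_force: [0.6, 0.2, -0.8]
opening: 0.042
grip_force: 20.0
clock: 16.03
eef_pos: [0.6476, -0.0755, 0.1387]
ee_rot: [0.0, 0.707, 0.707, 0.001]
wrist_force: [0.9, 0.8, -0.2]
opening: 0.0419
grip_force: 20.0
turned_pot 0.91 [277. 220. 364. 310.] [ 0.647 -0.116  0.01 ]
pot_tray 0.6 [255. 151. 392. 245.] [ 0.646 -0.059  0.01 ]
```

View pics/J2.png

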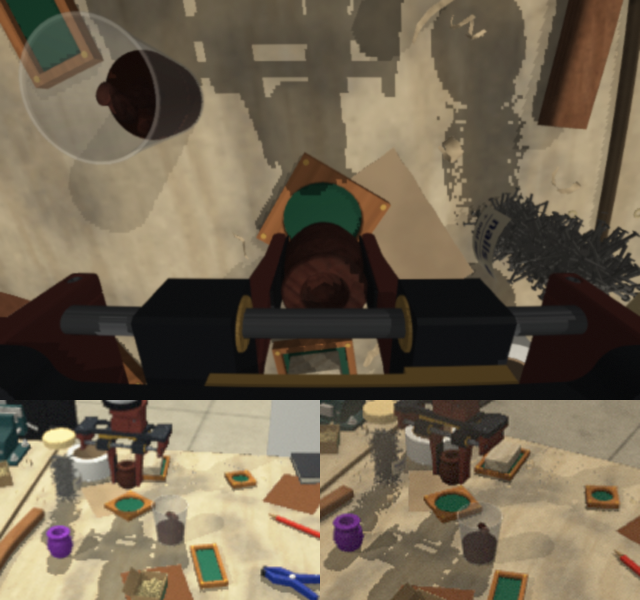

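J2 shows the pot held upright and centred between the fingers, over the pot tray with its recess at (322,215). I'll check the tray corners and the pot's offset.

Run:
```python
from h import *
import pickle
np.set_printoptions(precision=4,suppress=True)
c,D=pickle.load(open("pics/J.pkl","rb"))
p=plane("w",[(259,235),(389,205),(306,153)],.01,c); print(p,p[:2].mean(0),np.linalg.norm(p[0]-p[1]))
# recess rim left/right/top extremes
q=plane("w",[(283,215),(363,215),(322,182)],.01,c);print(q)
# pot belly far edge: pick centre y so the tangent at belly matches row 220
from scipy.optimize import brentq
import scipy.spatial
i,M=c;a=np.linspace(0,6.28,60)
def top(y):
    P=np.vstack([np.c_[.6476+r*np.cos(a),y+r*np.sin(a),0*a+.1387-.087+z] for r,z in((.016,0),(.024,.0245),(.018,.049))])
    return cv2.projectPoints((P-i["position"])@M,np.zeros(3),np.zeros(3),i["intrinsics"],i["dist_coeffs"])[0][:,0]
for y in(-.085,-.08,-.0755,-.07,-.065): t=top(y); print(y,t.min(0),t.max(0))
```

```text
[[ 0.5966 -0.0865  0.01  ]
 [ 0.6963 -0.0619  0.01  ]
 [ 0.6343 -0.0228  0.01  ]] [ 0.6465 -0.0742  0.01  ] 0.10270687214271629
[[ 0.616  -0.0699  0.01  ]
 [ 0.677  -0.0699  0.01  ]
 [ 0.6457 -0.0441  0.01  ]]
-0.085 [282.272  236.2631] [367.5288 337.7852]
-0.08 [281.8859 228.8461] [367.9536 329.7159]
-0.0755 [281.5341 222.0643] [368.3406 322.2914]
-0.07 [281.0989 213.6362] [368.8196 313.003 ]
-0.065 [280.698  205.7844] [369.2609 304.3493]
```

```bash
python3 -m pendant '{"dp":[[0,0,-2.5],[0,0,-4],[0,0,-4.4],[0,0,-4.4],[0,0,-4.4]],"delta_rot":[[0,0,0],[0,0,0],[0,0,0],[0,0,0],[0,0,0]],"hand":[0.4,0.4,0.4,0.4,0.4]}'
python3 -m pendant '{"dp":[[0,0,0],[0,0,0],[0,0,0],[0,0,0],[0,0,0]],"delta_rot":[[0,0,0],[0,0,0],[0,0,0],[0,0,0],[0,0,0]],"hand":[0.4,0.4,0.72,0.72,0.72]}'
python3 -m pendant '{"dp":[[0,0,0],[0,0,4],[0,0,8],[0,0,12],[0,0,12]],"delta_rot":[[0,0,0],[0,0,0],[0,0,0],[0,0,0],[0,0,0]],"hand":[0.72,0.72,0.72,0.72,0.72]}'
python3 look.py K turned_pot,pot_tray
python3 - <<'E'
from h import *
im2=viewer.read_camera("scene")[120:230,240:430]
w=cv2.imread("pics/K.png")
cv2.imwrite("pics/K2.png",np.hstack([cv2.resize(w,(480,300)),cv2.resize(im2[:,:,::-1],(320,300),interpolation=2)]))
E
```

```text
clock: 16.7
eef_pos: [0.6474, -0.076, 0.094]
ee_rot: [0.0, 0.707, 0.707, 0.0]
wrist_force: [1.5, -0.4, -0.1]
opening: 0.0421
grip_force: 20.0
clock: 17.12
eef_pos: [0.6472, -0.0761, 0.0936]
ee_rot: [0.0, 0.707, 0.707, 0.0]
wrist_force: [-0.2, 0.2, 0.4]
opening: 0.0585
grip_force: 0.0
clock: 17.53
eef_pos: [0.651, -0.0768, 0.2219]
ee_rot: [0.005, 0.707, 0.707, 0.005]
wrist_force: [1.4, -0.2, 0.8]
opening: 0.0629
grip_force: 0.0
turned_pot 0.8 [291. 171. 339. 231.] [ 0.646 -0.086  0.01 ]
turned_pot 0.78 [379.   0. 432.  19.] [0.726 0.093 0.01 ]
pot_tray 0.6 [266. 139. 369. 234.] [ 0.646 -0.063  0.01 ]
```

View pics/K2.png

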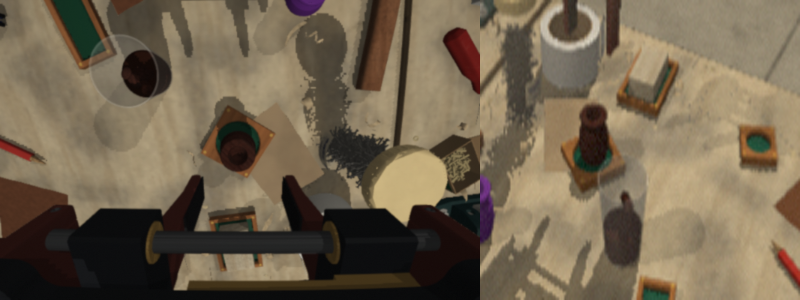

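K2 shows the pot standing in the round recess, and the block in the wide tray in the scene crop. I'll fit both against their trays.

```bash
cat > fit2.py <<'E'
# usage: fit2.fit(label, obs[(cam,mask)], guess(x,y,yaw), z0)  fixed model height
from h import *
from scipy.optimize import minimize
a=np.linspace(0,2*np.pi,33)[:-1]; ring=lambda r,z:np.c_[r*np.cos(a),r*np.sin(a),0*a+z]
def box(w,l,h): return np.array([[sx*w/2,sy*l/2,z] for sx in(-1,1) for sy in(-1,1) for z in(0,h)])
MD={"turned_pot":np.r_[ring(.016,0),ring(.024,.0245),ring(.018,.049)],"turned_foot":np.r_[ring(.0125,0),ring(.0125,.008),ring(.006,.038)],"wide_block":box(.045,.075,.022),"narrow_block":box(.022,.085,.022)}
def proj(c,X):
    i,M=c; return cv2.projectPoints((X-i["position"])@M,np.zeros(3),np.zeros(3),i["intrinsics"],i["dist_coeffs"])[0][:,0]
def fit(l,obs,g,z0):
    def iou(p,c,m):
        P=cv2.convexHull(np.float32(proj(c,MD[l]@R.from_euler("z",p[2]).as_matrix().T+[p[0],p[1],z0])))[:,0]
        s=np.kron(m.astype(np.uint8),np.ones((4,4),np.uint8)); k=np.zeros_like(s); cv2.fillConvexPoly(k,np.round((P+.5)*4).astype(np.int32),1)
        return (k&s).sum()/(k|s).sum()
    f=lambda p:-np.mean([iou(p,c,m) for c,m in obs])
    S=np.array([[0,0,0],[.006,0,0],[0,.006,0],[0,0,.1]])+g
    r=minimize(f,g,method="Nelder-Mead",options=dict(initial_simplex=S,maxiter=80)); return np.round(r.x,4),round(-r.fun,3)
def fixed(l,g,names=("scene","side")):
    o=[]
    for n in names:
        c=cam(n); viewer.read_camera(n)
        for r in cut_out(l,n):
            if np.linalg.norm(plane(n,[centre(r["region"])],.02,c)[0][:2]-g[:2])<.03: o.append((c,r["region"])); break
    return o
E
python3 - <<'E'
from fit2 import *
import pickle
c,D=pickle.load(open("pics/K.pkl","rb"))
g=(.647,-.076,0); o=fixed("turned_pot",g); m=[d[2] for d in D if d[0]=="turned_pot"][0]
for s in ([(c,m)],o,o+[(c,m)]):
    if s: print("pot",len(s),fit("turned_pot",s,g,.004))
g=(.644,-.244,.143); o=fixed("wide_block",g); print("wide",len(o),fit("wide_block",o,g,.004) if o else 0)
E
```

```text
pot 1 (array([ 0.6459, -0.0801,  0.1551]), np.float64(0.886))
pot 2 (array([ 0.6495, -0.0827, -0.0041]), np.float64(0.892))
pot 3 (array([ 0.648 , -0.0806,  0.0089]), np.float64(0.869))
wide 2 (array([ 0.6474, -0.2504,  0.1738]), np.float64(0.916))
```

```bash
python3 -m pendant '{"dp":[[0,4,0],[0,8,0],[0,12,0],[0,16,0],[0,20,0]],"delta_rot":[[0,0,0],[0,0,0],[0,0,0],[0,0,0],[0,0,0]],"hand":[0.72,0.72,0.72,0.6,0.6]}' 20
python3 -m pendant '{"dp":[[0.2,4,0],[0.5,7,0],[0.7,10,0],[0.7,10,0],[0.7,10,0]],"delta_rot":[[0,0,0],[0,0,0],[0,0,0],[0,0,0],[0,0,0]],"hand":[0.6,0.6,0.6,0.6,0.6]}'
python3 look.py L turned_foot,narrow_block
python3 - <<'E'
from fit2 import *
import pickle
c,D=pickle.load(open("pics/L.pkl","rb"))
g=(.6544,.277,0); m=[d[2] for d in D if d[0]=="turned_foot"][0]; o=fixed("turned_foot",g)
print(fit("turned_foot",[(c,m)],g,0),len(o),fit("turned_foot",o+[(c,m)],g,0)); print(status.sense()["eef_pos"])
for d in D:
    if d[0]=="narrow_block" and abs(plane("w",[centre(d[2])],.01,c)[0][0]-.452)<.04: print(fit("narrow_block",[(c,d[2])],(.452,.262,-.1),0))
E
```

```text
clock: 18.55
eef_pos: [0.6468, 0.1257, 0.2133]
ee_rot: [-0.0, 0.707, 0.707, 0.0]
wrist_force: [0.2, -0.0, 1.4]
opening: 0.0548
grip_force: 0.0
clock: 18.97
eef_pos: [0.6534, 0.2269, 0.2128]
ee_rot: [-0.0, 0.706, 0.709, 0.0]
wrist_force: [-0.3, -0.7, 0.7]
opening: 0.0528
grip_force: 0.0
turned_foot 0.64 [310. 132. 338. 156.] [0.654 0.279 0.01 ]
narrow_block 0.95 [  0. 120.  45. 181.] [0.344 0.278 0.01 ]
narrow_block 0.67 [ 99. 118. 142. 206.] [0.45  0.263 0.01 ]
(array([0.6537, 0.2784, 0.0483]), np.float64(0.918)) 1 (array([0.6537, 0.2771, 0.0721]), np.float64(0.835))
[0.65431313 0.22236333 0.21346196]
(array([ 0.4512,  0.2623, -0.0835]), np.float64(0.953))
```

```bash
python3 -m pendant '{"dp":[[0,3,0],[0,5.4,-2],[0,5.4,-6],[0,5.4,-9],[0,5.4,-9]],"delta_rot":[[0,0,0],[0,0,0],[0,0,0],[0,0,0],[0,0,0]],"hand":[0.6,0.6,0.6,0.6,0.6]}' 20
python3 -m pendant '{"dp":[[0,0,-2.5],[0,0,-3.8],[0,0,-3.8],[0,0,-3.8],[0,0,-3.8]],"delta_rot":[[0,0,0],[0,0,0],[0,0,0],[0,0,0],[0,0,0]],"hand":[0.6,0.6,0.6,0.1,0.1]}'
python3 -m pendant '{"dp":[[0,0,0],[0,0,0],[0,0,0],[0,0,0],[0,0,0]],"delta_rot":[[0,0,0],[0,0,0],[0,0,0],[0,0,0],[0,0,0]],"hand":[0.1,0.1,0.1,0.1,0.1]}'
```

```text
clock: 19.73
eef_pos: [0.6502, 0.2764, 0.1166]
ee_rot: [-0.002, 0.707, 0.707, -0.005]
wrist_force: [-1.4, -0.6, -1.6]
opening: 0.0527
grip_force: 0.0
clock: 20.15
eef_pos: [0.655, 0.2779, 0.0871]
ee_rot: [0.0, 0.707, 0.707, 0.001]
wrist_force: [-0.8, 0.2, 0.3]
opening: 0.0425
grip_force: 0.0
clock: 20.57
eef_pos: [0.6545, 0.2781, 0.0863]
ee_rot: [0.0, 0.707, 0.707, 0.001]
wrist_force: [0.6, -0.9, 4.9]
opening: 0.0215
grip_force: 20.1
```

```bash
python3 -m pendant '{"dp":[[0,0,1],[0,0,4],[0,0,8],[0,0,12],[0,0,15]],"delta_rot":[[0,0,0],[0,0,0],[0,0,0],[0,0,0],[0,0,0]],"hand":[0.1,0.1,0.1,0.1,0.1]}'
python3 -m pendant '{"dp":[[-1.5,-3.6,0],[-3,-7.2,0],[-4.5,-10.8,0],[-6,-14.4,0],[-7.5,-18,0]],"delta_rot":[[0,0,0],[0,0,0],[0,0,0],[0,0,0],[0,0,0]],"hand":[0.1,0.1,0.1,0.1,0.1]}'
python3 -m pendant '{"dp":[[-1.5,-3.6,0],[-3,-7.2,0],[-4.5,-10.8,0],[-6,-14.4,0],[-7.5,-18,0]],"delta_rot":[[0,0,0],[0,0,0],[0,0,0],[0,0,0],[0,0,0]],"hand":[0.1,0.1,0.1,0.1,0.1]}'
python3 -m pendant '{"dp":[[-1.5,-3.6,0],[-3,-7.2,0],[-4.5,-10.8,0],[-6.8,-14,0],[-6.8,-15.2,0]],"delta_rot":[[0,0,0],[0,0,0],[0,0,0],[0,0,0],[0,0,0]],"hand":[0.1,0.1,0.1,0.1,0.1]}'
python3 -m pendant '{"dp":[[0,0,-4],[0,0,-8],[0,0,-10],[0,0,-10],[0,0,-10]],"delta_rot":[[0,0,0],[0,0,0],[0,0,0],[0,0,0],[0,0,0]],"hand":[0.1,0.1,0.1,0.1,0.1]}'
python3 look.py M foot_tray,turned_foot
python3 - <<'E'
from h import *
print(status.sense()["eef_pos"])
im2=viewer.read_camera("scene")[110:220,330:480]
w=cv2.imread("pics/M.png")[60:400,120:520]
cv2.imwrite("pics/M2.png",np.hstack([w,cv2.resize(im2[:,:,::-1],(400,340),interpolation=2)]))
E
```

```text
clock: 20.98
eef_pos: [0.6545, 0.278, 0.2392]
ee_rot: [0.0, 0.707, 0.707, 0.001]
wrist_force: [1.2, 0.6, -0.6]
opening: 0.0214
grip_force: 19.6
clock: 21.4
eef_pos: [0.5779, 0.0963, 0.2359]
ee_rot: [0.0, 0.707, 0.707, 0.0]
wrist_force: [0.3, -0.7, 0.1]
opening: 0.0216
grip_force: 19.6
clock: 21.82
eef_pos: [0.5028, -0.0837, 0.2359]
ee_rot: [0.0, 0.707, 0.707, 0.0]
wrist_force: [0.7, -0.7, -0.4]
opening: 0.0218
grip_force: 19.6
clock: 22.23
eef_pos: [0.431, -0.2391, 0.2357]
ee_rot: [-0.0, 0.71, 0.704, -0.001]
wrist_force: [-1.0, 0.5, -0.8]
opening: 0.0214
grip_force: 19.6
clock: 22.65
eef_pos: [0.4355, -0.234, 0.1352]
ee_rot: [-0.001, 0.707, 0.707, -0.0]
wrist_force: [1.0, -0.4, -0.6]
opening: 0.0216
grip_force: 19.6
foot_tray 0.61 [277. 173. 376. 240.] [ 0.436 -0.223  0.01 ]
turned_foot 0.71 [303. 234. 344. 289.] [ 0.434 -0.263  0.01 ]
[ 0.43712617 -0.2345541   0.13711699]
```

View pics/M2.png

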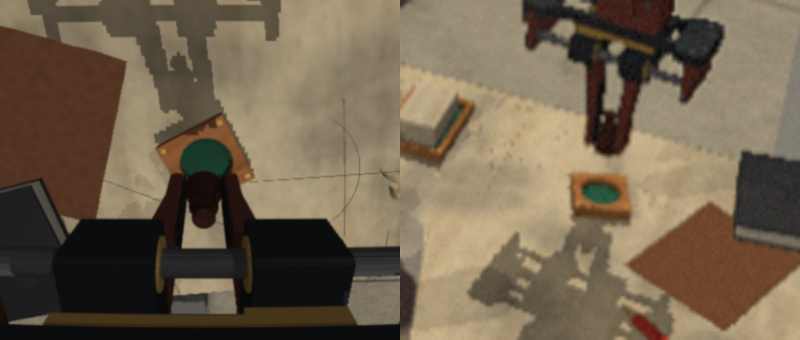

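M2 shows the foot upright in the fingers at crop (204,200), over the foot tray with its recess at (207,160). I'll check the remaining offset.

Run:
```python
from fit2 import *
import pickle
np.set_printoptions(precision=4,suppress=True)
c,D=pickle.load(open("pics/M.pkl","rb"))
p=plane("w",[(276,212),(352,173),(374,238)],.01,c); print(p,(p[0]+p[2])/2,np.linalg.norm(p[0]-p[1]),np.linalg.norm(p[2]-p[1]))
q=plane("w",[(301,220),(353,220),(327,199)],.01,c);print("recess",q)
m=[d[2] for d in D if d[0]=="turned_foot"][0]
for z in(.048,.052): print(fit("turned_foot",[(c,m)],(.436,-.234,0),z))
```

```text
[[ 0.3989 -0.2247  0.01  ]
 [ 0.4548 -0.1951  0.01  ]
 [ 0.4732 -0.2458  0.01  ]] [ 0.436  -0.2353  0.01  ] 0.06331916519948472 0.05396269505925674
recess [[ 0.4174 -0.2311  0.01  ]
 [ 0.4566 -0.2311  0.01  ]
 [ 0.437  -0.2146  0.01  ]]
(array([ 0.4343, -0.235 ,  0.1301]), np.float64(0.886))
(array([ 0.4345, -0.2322,  0.0559]), np.float64(0.842))
```

```bash
python3 -m pendant '{"dp":[[0,0,-2.5],[0,0,-4],[0,0,-4.4],[0,0,-4.4],[0,0,-4.4]],"delta_rot":[[0,0,0],[0,0,0],[0,0,0],[0,0,0],[0,0,0]],"hand":[0.1,0.1,0.1,0.1,0.1]}'
python3 -m pendant '{"dp":[[0,0,0],[0,0,0],[0,0,0],[0,0,0],[0,0,0]],"delta_rot":[[0,0,0],[0,0,0],[0,0,0],[0,0,0],[0,0,0]],"hand":[0.1,0.1,0.5,0.5,0.5]}'
python3 -m pendant '{"dp":[[0,0,0],[0,0,4],[0,0,8],[0,0,12],[0,0,14]],"delta_rot":[[0,0,0],[0,0,0],[0,0,0],[0,0,0],[0,0,0]],"hand":[0.5,0.5,0.5,0.5,0.5]}'
python3 look.py N foot_tray,turned_foot
python3 - <<'E'
from fit2 import *
import pickle
c,D=pickle.load(open("pics/N.pkl","rb")); g=(.436,-.234,0)
o=fixed("turned_foot",g); m=[d[2] for d in D if d[0]=="turned_foot"]
print(len(o)); 
if m: print(fit("turned_foot",[(c,m[0])],g,.004))
if o: print(fit("turned_foot",o,g,.004))
E
```

```text
clock: 23.27
eef_pos: [0.4366, -0.2344, 0.0923]
ee_rot: [0.001, 0.707, 0.707, 0.0]
wrist_force: [0.4, -0.3, 0.1]
opening: 0.0215
grip_force: 19.6
clock: 23.68
eef_pos: [0.4362, -0.2342, 0.0917]
ee_rot: [0.0, 0.707, 0.707, 0.0]
wrist_force: [0.3, 0.5, -0.5]
opening: 0.0379
grip_force: 0.0
clock: 24.1
eef_pos: [0.437, -0.235, 0.2354]
ee_rot: [0.002, 0.707, 0.707, 0.001]
wrist_force: [0.8, -0.2, -0.3]
opening: 0.044
grip_force: 0.0
foot_tray 0.79 [291. 156. 360. 220.] [ 0.436 -0.231  0.01 ]
turned_foot 0.66 [310. 180. 336. 203.] [ 0.436 -0.235  0.01 ]
2
(array([ 0.4355, -0.2342, -0.0453]), np.float64(0.941))
(array([ 0.4387, -0.2415,  0.1087]), np.float64(0.7))
```

```bash
python3 -m pendant '{"dp":[[0,4,0],[0,8,0],[0,12,0],[0,16,0],[0,20,0]],"delta_rot":[[0,0,0],[0,0,0],[0,0,0],[0,0,0],[0,0,0]],"hand":[0.6,0.6,0.6,0.6,0.6]}' 25
python3 -m pendant '{"dp":[[0,4,0],[0,8,0],[0,12,0],[0.5,16,0],[1,20,0]],"delta_rot":[[0,0,0],[0,0,0],[0,0,-0.03],[0,0,-0.06],[0,0,-0.083]],"hand":[0.6,0.6,0.6,0.6,0.6]}'
python3 -m pendant '{"dp":[[0.2,3.5,0],[0.4,6.6,0],[0.5,9.6,-1],[0.5,9.6,-5],[0.5,9.6,-8]],"delta_rot":[[0,0,0],[0,0,0],[0,0,0],[0,0,0],[0,0,0]],"hand":[0.6,0.6,0.6,0.6,0.6]}'
python3 -m pendant '{"dp":[[0,0,0],[0,0,0]],"delta_rot":[[0,0,0],[0,0,0]],"hand":[0.6,0.6]}'
python3 look.py O narrow_block;  python3 - <<'E'
from fit2 import *
import pickle
c,D=pickle.load(open("pics/O.pkl","rb")); print(status.sense()["eef_pos"])
for d in D:
    if abs(plane("w",[centre(d[2])],.01,c)[0][0]-.452)<.04: print(fit("narrow_block",[(c,d[2])],(.452,.262,-.1),0))
E
```

```text
clock: 24.87
eef_pos: [0.4349, -0.0325, 0.2301]
ee_rot: [-0.001, 0.707, 0.707, -0.001]
wrist_force: [0.7, 0.1, 0.3]
opening: 0.0525
grip_force: 0.0
clock: 25.28
eef_pos: [0.4449, 0.1675, 0.23]
ee_rot: [-0.0, 0.736, 0.677, -0.001]
wrist_force: [0.3, -0.9, -0.8]
opening: 0.0527
grip_force: 0.0
clock: 25.7
eef_pos: [0.4502, 0.2642, 0.1489]
ee_rot: [-0.001, 0.735, 0.679, 0.0]
wrist_force: [-0.3, -1.5, -0.6]
opening: 0.0522
grip_force: 0.0
clock: 25.87
eef_pos: [0.4497, 0.2608, 0.1493]
ee_rot: [-0.0, 0.736, 0.677, -0.003]
wrist_force: [0.7, -0.1, 1.1]
opening: 0.0529
grip_force: 0.0
narrow_block 0.78 [317. 160. 344. 273.] [0.452 0.263 0.01 ]
narrow_block 0.6 [ 83. 173. 225. 286.] [0.307 0.26  0.01 ]
[0.45158257 0.26170648 0.15210257]
(array([ 0.4517,  0.2624, -0.0926]), np.float64(0.975))
```

```bash
python3 -m pendant '{"dp":[[0,0,-3],[0,0,-5.5],[0,0,-6.5],[0,0,-6.5],[0,0,-6.5]],"delta_rot":[[0,0,0],[0,0,0],[0,0,0],[0,0,0],[0,0,0]],"hand":[0.6,0.6,0.6,0.1,0.1]}'
python3 -m pendant '{"dp":[[0,0,0],[0,0,0],[0,0,0],[0,0,0],[0,0,0]],"delta_rot":[[0,0,0],[0,0,0],[0,0,0],[0,0,0],[0,0,0]],"hand":[0.1,0.1,0.1,0.1,0.1]}'
python3 -m pendant '{"dp":[[0,0,0],[0,0,1],[0,0,4],[0,0,8],[0,0,8]],"delta_rot":[[0,0,0],[0,0,0],[0,0,0],[0,0,0],[0,0,0]],"hand":[0.1,0.1,0.1,0.1,0.1]}'
python3 -m pendant '{"dp":[[0,-3.6,0],[0,-7.2,0],[0,-10.8,0],[0,-14.4,0],[-0.3,-17.6,0]],"delta_rot":[[0,0,0.1],[0,0,0.2],[0,0,0.3],[0,0,0.4],[0,0,0.459]],"hand":[0.1,0.1,0.1,0.1,0.1]}'
python3 -m pendant '{"dp":[[0,0,-2],[0,0,-3],[0,0,-3],[0,0,-3]],"delta_rot":[[0,0,0],[0,0,0],[0,0,0],[0,0,0]],"hand":[0.1,0.1,0.1,0.1]}'
python3 look.py P narrow_block,narrow_tray; python3 -c "
from h import *
print(status.sense()['eef_pos'])"
```

```text
clock: 26.38
eef_pos: [0.4517, 0.262, 0.0875]
ee_rot: [0.0, 0.736, 0.677, 0.001]
wrist_force: [0.3, -0.1, 0.0]
opening: 0.0426
grip_force: 0.0
clock: 26.8
eef_pos: [0.4517, 0.2623, 0.0875]
ee_rot: [0.0, 0.736, 0.677, 0.001]
wrist_force: [-0.2, -0.8, 7.3]
opening: 0.022
grip_force: 25.0
clock: 27.22
eef_pos: [0.4538, 0.2637, 0.1729]
ee_rot: [0.001, 0.736, 0.677, 0.005]
wrist_force: [1.2, 0.3, 0.4]
opening: 0.0222
grip_force: 25.0
clock: 27.63
eef_pos: [0.4482, 0.0837, 0.1671]
ee_rot: [0.001, 0.561, 0.828, 0.0]
wrist_force: [0.8, 0.1, 0.1]
opening: 0.022
grip_force: 25.0
clock: 27.97
eef_pos: [0.4478, 0.087, 0.1363]
ee_rot: [-0.0, 0.562, 0.827, -0.0]
wrist_force: [-0.3, -0.1, -0.2]
opening: 0.0221
grip_force: 25.0
narrow_block 0.69 [302. 182. 344. 307.] [0.453 0.072 0.01 ]
narrow_tray 0.65 [290. 146. 360. 235.] [0.437 0.119 0.01 ]
[0.44841715 0.08721761 0.136908  ]
```

View pics/P.png

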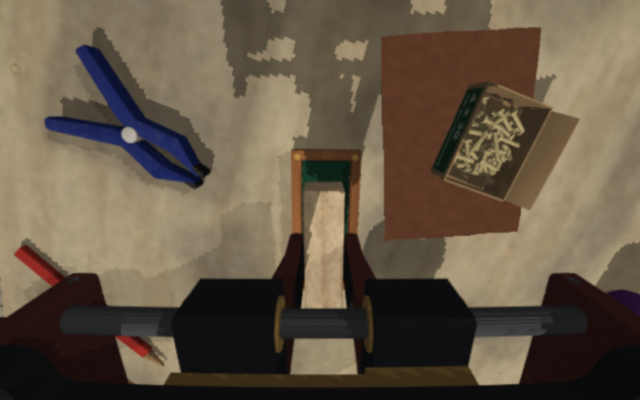

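P shows the narrow block square over its tray (rim corners (292,150), (361,150)), with the carton well clear at right.

Run:
```python
from h import *
import pickle
np.set_printoptions(precision=4,suppress=True)
c,D=pickle.load(open("pics/P.pkl","rb"))
p=plane("w",[(292,150),(361,150)],.01,c); d=(p[1]-p[0]); L=np.linalg.norm(d); d/=L
print(L,"yaw",np.arctan2(d[1],d[0]),"centre",p.mean(0)[:2]-np.array([-d[1],d[0]])*.0565)
```

```text
0.0486676664688278 yaw 0.37745929690819285 centre [0.4495 0.0866]
```

```bash
python3 -m pendant '{"dp":[[0.1,0,-2.5],[0.1,0,-4],[0.1,0,-4.4],[0.1,0,-4.4],[0.1,0,-4.4]],"delta_rot":[[0,0,0],[0,0,0],[0,0,0],[0,0,0],[0,0,0]],"hand":[0.1,0.1,0.1,0.1,0.1]}'
python3 -m pendant '{"dp":[[0,0,0],[0,0,0],[0,0,0],[0,0,0],[0,0,0]],"delta_rot":[[0,0,0],[0,0,0],[0,0,0],[0,0,0],[0,0,0]],"hand":[0.1,0.1,0.5,0.5,0.5]}'
python3 -m pendant '{"dp":[[0,0,0],[0,0,4],[0,0,8],[0,0,12],[0,0,16]],"delta_rot":[[0,0,0],[0,0,0],[0,0,0],[0,0,0],[0,0,0]],"hand":[0.5,0.5,0.5,0.5,0.5]}'
python3 -m pendant '{"dp":[[1,-4,0],[3,-7,0],[5,-10,0],[7,-13,0],[7,-13,0]],"delta_rot":[[0,0,0],[0,0,0],[0,0,0],[0,0,0],[0,0,0]],"hand":[0.5,0.5,0.5,0.5,0.5]}'
python3 look.py Q stain_cup,screw_carton,narrow_block,turned_foot,wide_block,turned_pot
python3 - <<'E'
from h import *
w=cv2.imread("pics/Q.png"); s=viewer.read_camera("scene")[120:270,220:440][:,:,::-1]
cv2.imwrite("pics/Q2.png",np.vstack([cv2.resize(s,(480,327),interpolation=2),cv2.resize(w,(480,270))]))
E
```

```text
clock: 28.53
eef_pos: [0.4493, 0.0865, 0.0927]
ee_rot: [0.0, 0.562, 0.827, 0.0]
wrist_force: [0.2, -0.6, -0.4]
opening: 0.0216
grip_force: 25.0
clock: 28.95
eef_pos: [0.4491, 0.0859, 0.0926]
ee_rot: [0.0, 0.563, 0.827, 0.0]
wrist_force: [-0.4, -0.3, -0.3]
opening: 0.0386
grip_force: 0.0
clock: 29.37
eef_pos: [0.4484, 0.0857, 0.254]
ee_rot: [-0.0, 0.563, 0.827, -0.0]
wrist_force: [1.1, -0.4, 0.5]
opening: 0.0437
grip_force: 0.0
clock: 29.78
eef_pos: [0.5216, -0.0508, 0.2528]
ee_rot: [0.002, 0.566, 0.824, -0.0]
wrist_force: [0.1, 0.2, 0.1]
opening: 0.0441
grip_force: 0.0
stain_cup 0.65 [326.  98. 407. 179.] [0.547 0.015 0.01 ]
stain_cup 0.5 [292.   2. 317.  80.] [0.45  0.082 0.01 ]
screw_carton 0.57 [404.   0. 456.  10.] [0.552 0.158 0.01 ]
narrow_block 0.94 [291.   0. 314.  82.] [0.449 0.082 0.01 ]
wide_block 0.91 [334. 338. 377. 374.] [ 0.65  -0.263  0.01 ]
turned_pot 0.68 [394. 225. 439. 279.] [ 0.659 -0.087  0.01 ]
```

View pics/Q2.png

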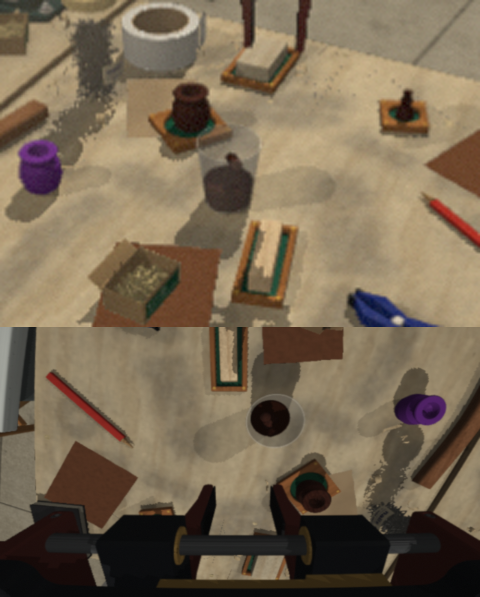

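Q2: the scene crop (top) shows the pot at (190,107), wide block (265,60), foot (405,105) and narrow block (267,255), all in their trays, with the cup and carton standing where they were. One closer check of the pot and wide block before handing in.

```bash
python3 -m pendant '{"dp":[[2.5,-3,0],[5,-6,0],[7.5,-9,0],[10,-12,0],[10,-12,0]],"delta_rot":[[0,0,-0.1],[0,0,-0.2],[0,0,-0.3],[0,0,-0.376],[0,0,-0.376]],"hand":[0.5,0.5,0.5,0.5,0.5]}'
python3 -m pendant '{"dp":[[0,0,0],[0,0,0],[0,0,0]],"delta_rot":[[0,0,0],[0,0,0],[0,0,0]],"hand":[0.5,0.5,0.5]}'
python3 look.py S wide_block,turned_pot,turned_foot,wide_tray,pot_tray
python3 - <<'E'
from fit2 import *
import pickle
c,D=pickle.load(open("pics/S.pkl","rb"))
for l,g in (("wide_block",(.6442,-.244,.143)),("turned_pot",(.647,-.0765,0)),("turned_foot",(.4363,-.2345,0))):
    m=[(c,d[2]) for d in D if d[0]==l and np.linalg.norm(plane("w",[centre(d[2])],.02,c)[0][:2]-g[:2])<.03][:1]
    o=fixed(l,g)
    for z in (.004,.010): print(l,z,len(m),m and fit(l,m,g,z),len(o),o+m and fit(l,o+m,g,z))
w=cv2.imread("pics/S.png")[0:330,160:560]; cv2.imwrite("pics/S2.png",cv2.resize(w,None,fx=1.8,fy=1.8))
E
```

```text
clock: 30.6
eef_pos: [0.6218, -0.1703, 0.2524]
ee_rot: [0.003, 0.71, 0.704, -0.001]
wrist_force: [0.4, -0.7, 1.1]
opening: 0.0442
grip_force: 0.0
clock: 30.85
eef_pos: [0.6185, -0.1623, 0.2522]
ee_rot: [-0.001, 0.706, 0.708, 0.0]
wrist_force: [0.9, 0.2, -0.8]
opening: 0.0442
grip_force: 0.0
wide_block 0.61 [321. 219. 363. 288.] [ 0.642 -0.245  0.01 ]
turned_pot 0.95 [326.  83. 376. 135.] [ 0.649 -0.078  0.01 ]
turned_foot 0.72 [156. 234. 187. 261.] [ 0.431 -0.238  0.01 ]
wide_tray 0.82 [308. 202. 375. 291.] [ 0.632 -0.223  0.01 ]
pot_tray 0.84 [302.  51. 402. 154.] [ 0.644 -0.071  0.01 ]
wide_block 0.004 1 (array([ 0.6427, -0.2442,  0.1374]), np.float64(0.887)) 2 (array([ 0.6452, -0.2447,  0.1766]), np.float64(0.832))
wide_block 0.01 1 (array([ 0.6424, -0.2415,  0.1233]), np.float64(0.864)) 2 (array([ 0.6441, -0.2402,  0.1724]), np.float64(0.849))
turned_pot 0.004 1 (array([ 0.6468, -0.0783,  0.0536]), np.float64(0.956)) 1 (array([ 0.6472, -0.0786,  0.0364]), np.float64(0.893))
turned_pot 0.01 1 (array([ 0.6464, -0.0784,  0.1179]), np.float64(0.966)) 1 (array([ 0.6464, -0.0783,  0.0972]), np.float64(0.937))
turned_foot 0.004 1 (array([ 0.4349, -0.235 ,  0.0292]), np.float64(0.838)) 1 (array([ 0.4367, -0.2339,  0.123 ]), np.float64(0.686))
turned_foot 0.01 1 (array([ 0.4378, -0.2325, -0.0376]), np.float64(0.809)) 1 (array([ 0.439 , -0.2323,  0.0284]), np.float64(0.678))
```

View pics/S2.png

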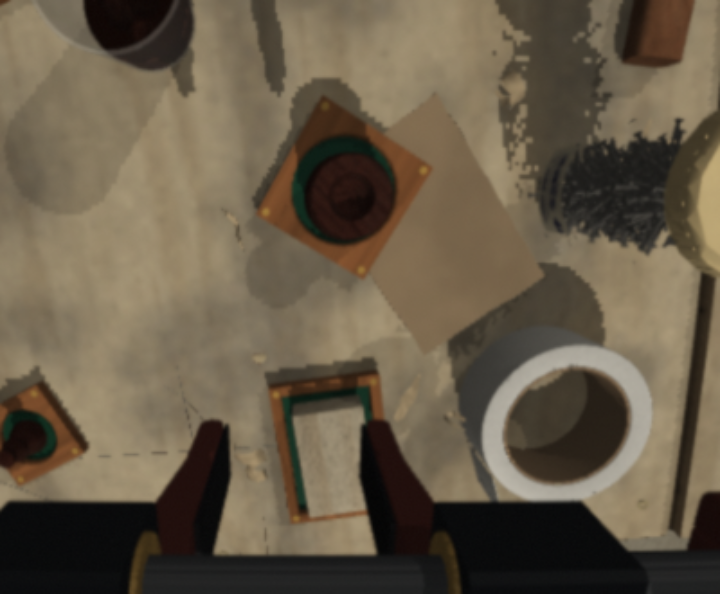

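S2 shows the pot inside its round recess (350,197), the wide block inside its rectangular recess (335,455) and the foot in its recess (25,435), all level. The fits put each within about 2 mm of its tray's centre, so I'm handing in.

```bash
python3 -c "
from rig import env
print(env.finish_job())"
```

```text
the job is handed in; nothing more can be done
None
```

I put all four parts in their own trays and handed the job in at about 31 s on the robot's clock; the pictures show each one flat in its recess and the cup and carton standing where they were, but `finish_job` gave no verdict.

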